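# Fit the back panel into a counter display

## Robot

A 6-joint arm with a two-finger parallel gripper is mounted at the origin on the work surface. World frame = base frame: x ahead of the robot, y to its left, z up, the work surface at z = 0. Lengths are in m, angles in rad, forces in N, time in s.
With the tool pointing down it reaches from about 0.35 to 0.85 m from the base axis. Payload 8.1 kg.
Tool frame: the origin (TCP) lies on the centre line of the jaws, within the pads' length; the fingertips stand robot.tips_ahead ahead of it and the grasp point (between the pads) lies 6 mm ahead of it (robot.tips_ahead is the distance from the TCP to the fingertips, in m); z points along the fingers, y is the line along which they close (so a half turn about z gives the same grasp; the last joint's range is limited). The gripper opens to 93 mm and grips with 3 to 60 N. Pads are 15 mm wide; open, the fingers measure 128 mm over their backs; the gripper's body (75 mm by 188 mm) begins 65 mm behind the grasp point.
Start: joints at [-1.269, 0.13, 1.488, -0, 1.523, -0.085], TCP at [0.226, -0.556, 0.244] pointing down, gripper open.
Joint ranges: [-2.96, 2.96], [-0.89, 2.26], [0.02, 2.5], [-1.34, 4.48], [0, 2.73], [-2.66, 2.66]. Speed limits (rad/s): [2.39, 2.39, 2.79, 3.14, 3.14, 3.14].

## Interface

Orientations are given as a rotation vector (axis times angle).
In Python, from plant import robot gives the robot as it stands.
- The arm moves only by the tool apply_moves, never from a script. Its arguments are lists of equal length, an entry for each row: "delta_pos": the shift along the tool's x, y, z in cm, a list of three; "twist": the turn about the tool's z in rad. A call has 1 to 8 rows; each row shifts and turns the commanded pose from where the row before left it, along the tool's axes as they then stand; what a row does not reach is not made up. A row lasts 1/8 s, in which the tool goes at most 62.5 mm and 10.7 degrees, less where a joint would pass 70% of its speed; a pose out of reach is approached as far as the arm can. A call with a gripper value outside its range is refused whole. "gripper" is the finger opening in cm, from 0 to 9.3, set as the call begins (left out, the last holds). The fingers move at their own pace and stop on an object; "squeeze" is the grip in N (left out, the last holds). Time passes only in rows, so rows that do not move let the fingers close. It gives the time, the measured TCP pose, the force, the opening and the grip force at its end, in the units of the state.
- robot.read_state(): the state, without advancing time (a new reading comes with each control period).
- robot.read_camera(name): name is "side" or "top"; returns a dict with "frame" (420x560x3 uint8, red, green, blue), "vertical_fov" (degrees; the focal length in pixels is half the picture's height over the tangent of half this angle, whatever the lens; pixels are square), "cx", "cy" (the principal point, pixels), "R" (3x3) and "t" (3): a world point X has camera coordinates R X + t. Camera axes: x right, y down, z forward; pixel columns grow to the right and rows downward; lengths in m; the calibration is good to about 2 mm. A picture is of the moment at which its call begins. There is no depth.
- robot.close_job(): hands the job in; it is judged then, once.
The state is a dict: "t": time; "q": joint angles; "dq": joint speeds; "joint_torque": joint torques, N m; "tool_pos": TCP position; "orientation": TCP orientation; "force": force on the tool from outside, world axes, zero at the start; "wrist_torque": the same for the moment, N m; "opening": finger opening in m; "gripper_force": force on a finger pad.
Only numpy, scipy, OpenCV 4.12 (cv2) and the standard library are available. Lean on these libraries where they do the work, as an engineer would, in place of code of your own. Each camera call takes 0.05 s, during which the arm holds its last target. There are 200 camera calls.

## Task

Fit the flat plywood back panel into the perfume counter display. Pick it up from the table, lean it on the sloped wooden rest with its narrow tab up and let go, then take it up again and slide it down between the two grooved posts, tab still up, until its foot sits fully home on the display's base board; leave it standing there. Leave the other things standing where they are.

Things in the scene. Friction and masses are not known exactly. Their poses are not given: they have to be found in the camera images.
- panel: flat plywood panel, 10 mm thick, 110 mm long: a 60 mm wide, 90 mm long body, then a centred tab 40 mm wide, 20 mm long. Starts lying flat, tab roughly away from the robot. Origin: centre of the 110 mm length and of the width, on the face underneath at the start; x along the length towards the tab, y across the width, z through the thickness (up at the start)
- panel_foot (a point): centre of the panel's wide foot edge, mid thickness (-55, 0, 5 mm in the panel's frame); same axes as the panel
- panel_tab (a point): centre of the end of the panel's tab, mid thickness (55, 0, 5 mm in the panel's frame); same axes as the panel
- rest: fixed wooden rest like a lectern facing the robot: base 100 x 70 x 12 mm; back 36 mm wide, 65 mm up the slope, 10 mm thick, 60 deg from the table; ledge at its foot 18 mm out, square to it. Origin: centre of underside; x horizontal, away from robot; z up. Down the slope is (-0.5, 0, -0.866), out of its face (-0.866, 0, 0.5). A panel on it shows 45 mm above the back
- rest_ledge (a point): middle of the inner corner where the rest's ledge meets its sloping face, 24 mm above the table (-12, 0, 24 mm in the rest's frame); same axes as the rest
- stand: fixed display: pale base board 130 x 130 x 18 mm, two dark posts, tops 78 mm above the table, with grooves facing each other: 12 mm wide (panel 10), 63 mm from bottom to bottom (panel 60), flared in the top 6 mm; 47 mm open between the posts' lips (28 mm deep over both). Two 68 mm bottles stand on its far side. Origin: centre of underside; x across the slot, away from robot; y along the slot; z up
- stand_slot (a point): centre of the slot's floor, between the posts on top of the board, 18 mm above the table (-30, 0, 18 mm in the display's frame); x across the slot's 12 mm, y along its 63 mm, z up. The panel stands here on its foot when home
- flacon_a: small round amber bottle with brass cap, 32 mm across, 68 mm tall, loose, on the display's board; leave it. Origin: centre of its underside
- flacon_b: another like flacon_a, to the right of it; leave it. Origin: centre of its underside
- beaker: clear plastic cup, 96 mm across, 110 mm tall; leave it. Origin: centre of its underside
- carton: white carton 85 x 85 x 120 mm tall; leave it. Origin: centre of its underside
- spool: spool of gilt thread on a dark round foot, 100 mm across, 147 mm tall; leave it. Origin: centre of its underside
- spatula: spatula 150 mm long lying on the table; leave it. Its x runs along its length
- flask: green glass bottle, 52 mm across, 120 mm tall; leave it. Origin: centre of its underside
- dish: flat white plastic dish, 96 mm across, 16 mm high; leave it. Origin: centre of its underside
Things that resemble listed ones, but are neither listed nor needed, are in the scene too. What is meant by the panel is not purple or white, and is the smaller of those in its own colour.

How it is judged:
By the outcome, as a careful person would: the job done as asked, in the order asked, and still so for the second after the job is handed in, with the robot touching nothing.
It also fails if it takes over 67 s, if anything falls off the work surface, if the arm or the gripper's body presses on something with over 40 N, if the wrist force passes 120 N, or if a joint passes its speed limit or range.

## Working session

There is one attempt and no reset: what is moved stays moved. The work goes in short steps, Python scripts to look and compute and a tool call to move; the robot and the scene stay as the last step left them, time stands still between calls to the robot, and variables do not carry over. Pictures are saved under pics/ and viewed, at most 10 in all, crops included, and the job is handed in when it is done.

Besides the shell and the picture viewer there is one more tool, called after "Request:" as name(argument=value, ...), one argument or row to a line, values as JSON. apply_moves: Moves the arm, as the interface text tells. Its arguments: {"type":"object","properties":{"delta_pos":{"type":"array"},"twist":{"type":"array"},"gripper":{"type":"number"},"squeeze":{"type":"number"}},"required":["delta_pos","twist"]}

```bash
mkdir -p pics
cat > h.py <<'E'
import numpy as np, cv2
from plant import robot
from scipy.spatial.transform import Rotation as Rot
def cam(n):
    c=robot.read_camera(n); c['f']=c['frame'].shape[0]/2/np.tan(np.radians(c['vertical_fov'])/2)
    c['R']=np.array(c['R']);c['t']=np.array(c['t']); return c
def save(c,n,crop=None,k=1):
    im=c['frame'][:,:,::-1]
    if crop: im=im[crop[1]:crop[3],crop[0]:crop[2]]
    cv2.imwrite('pics/'+n+'.png',cv2.resize(im,None,fx=k,fy=k,interpolation=cv2.INTER_CUBIC))
def ray(c,u,v):
    d=c['R'].T@np.array([(u-c['cx'])/c['f'],(v-c['cy'])/c['f'],1]); return -c['R'].T@c['t'],d
def onz(c,u,v,z):
    o,d=ray(c,u,v); return o+d*(z-o[2])/d[2]
def proj(c,X):
    p=c['R']@np.array(X)+c['t']; return p[:2]/p[2]*c['f']+[c['cx'],c['cy']]
E
python3 - <<'E'
from h import *
for n in('top','side'):
    c=cam(n);save(c,n+'0',k=1.4);print(n,c['f'],c['cx'],c['cy'],-c['R'].T@c['t'],c['R'].round(3).tolist())
print(robot.tips_ahead);print(robot.read_state())
E
```

```text
top 420.1285155049512 277.4060532939538 210.3467262891759 [0.35210779 0.00954938 1.28020588] [[-0.028, -1.0, -0.005], [-0.988, 0.029, -0.149], [0.149, 0.001, -0.989]]
side 540.1768888409131 286.9387227734344 218.8546331773635 [ 0.35188494 -0.95912359  0.99321635] [[0.981, -0.191, -0.012], [-0.14, -0.673, -0.726], [0.131, 0.714, -0.688]]
0.025
{'t': 0.1, 'q': array([-1.26935541e+00,  1.31090986e-01,  1.48917968e+00,  6.44872417e-06,
        1.52301813e+00, -8.53838842e-02]), 'dq': array([-0.00138179, -0.00108744, -0.00087164, -0.00062972,  0.00124404,
        0.00136606]), 'joint_torque': array([ 1.00265592e-03, -5.61340570e+01, -4.93096018e+01,  7.70741352e-02,
        2.90867651e-02, -4.79133507e-05]), 'tool_pos': array([ 0.22623748, -0.55519049,  0.24268403]), 'orientation': array([-3.08135928e+00, -6.03516964e-01,  2.77052754e-04]), 'force': array([-0.17057018,  0.85531055,  0.54626072]), 'wrist_torque': array([ 0.03058243, -0.02509224, -0.00461701]), 'gripper_force': 0.0, 'opening': 0.0929724684092424}
```

View pics/top0.png

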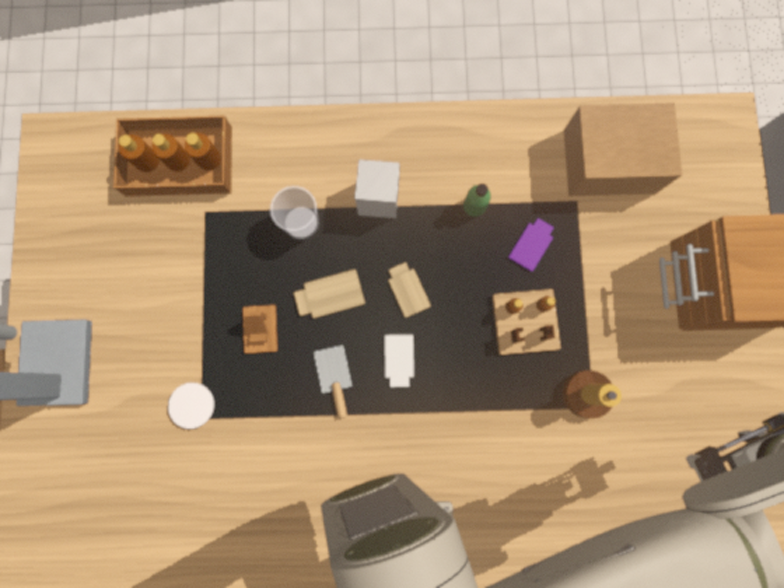

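View pics/side0.png

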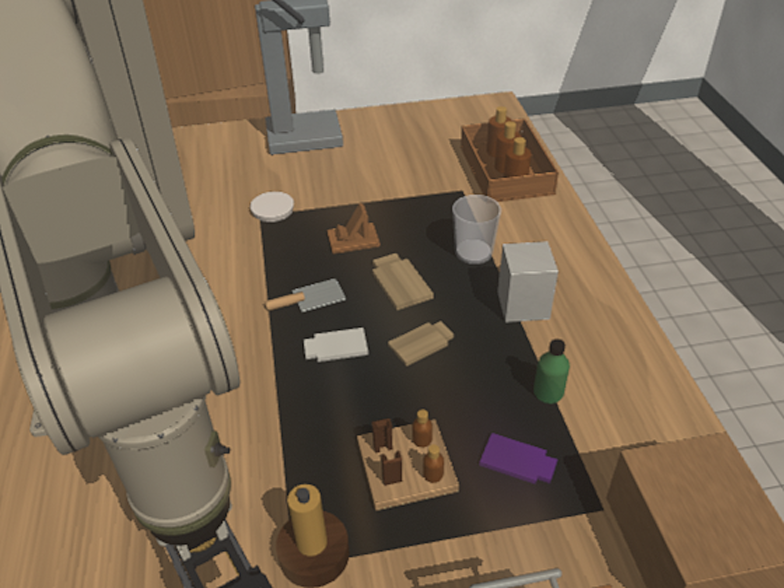

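The top view (784 px wide) shows these candidates for the panel: small plywood (409,290), larger plywood (332,294), white (399,360) and purple (531,245). By the description I choose the small plywood one at (409,290). In the side view it is at (421,343), with the rest at (353,230) and the stand at (407,465). Next I check the choice in a crop and measure.

Run:
```python
from h import *
c=cam('top');s=cam('side')
im=c['frame']
a=cv2.resize(im[180:260,200:320][:,:,::-1],None,fx=5,fy=5,interpolation=cv2.INTER_CUBIC)   # panels
b=cv2.resize(im[205:260,165:205][:,:,::-1],None,fx=5,fy=5,interpolation=cv2.INTER_CUBIC)   # rest
d=cv2.resize(im[200:260,340:410][:,:,::-1],None,fx=4,fy=4,interpolation=cv2.INTER_CUBIC)   # stand
o=np.zeros((600,800,3),np.uint8);o[0:400,0:600]=a;o[0:275,600:800]=b;o[355:595,515:795]=d
cv2.imwrite('pics/crop.png',o)
for n,cc in(('top',c),('side',s)):
    hsv=cv2.cvtColor(cc['frame'],cv2.COLOR_RGB2HSV)
    pts={'top':[(292,207),(237,210),(185,235),(362,238),(376,230)],'side':[(300,245),(287,202),(252,170),(275,340),(290,320)]}[n]
    for p in pts: print(n,p,hsv[p[1],p[0]],end=' ')
    # bright-not-black mask connected comps
    m=((hsv[...,2]>60)&(hsv[...,1]>50)).astype(np.uint8)
    k,lab,st,ce=cv2.connectedComponentsWithStats(m)
    print()
    for i in range(1,k):
        if 150<st[i,4]<6000:
            cn,_=cv2.findContours((lab==i).astype(np.uint8),0,2); q=max(cn,key=cv2.contourArea)
            r=cv2.minAreaRect(q); print(st[i],ce[i].round(1),[np.round(x,1) for x in r])
```

```text
top (292, 207) [ 18  83 212] top (237, 210) [ 18  85 209] top (185, 235) [ 14 148 133] top (362, 238) [ 15 112 150] top (376, 230) [ 17 102 215] 
[ 209  178   55   51 1454] [236.6 209.2] [array([235.1, 204.1]), array([45.6, 53.8]), np.float64(80.0)]
[485 185   9  27 189] [488.9 198. ] [array([488.9, 198. ]), array([26.7,  7. ]), np.float64(84.3)]
[475 188   9  27 177] [478.8 201.4] [array([478.8, 201.1]), array([26.3,  6.7]), np.float64(84.8)]
[172 216  28  38 935] [185.4 234.4] [array([185.5, 234.5]), array([36.5, 26.2]), np.float64(87.7)]
[544 358  16  39 326] [554.1 372.3] [array([551.5, 377. ]), array([38., 15.]), np.float64(90.0)]
[518 369  31  51 273] [535.7 394.9] [array([534.4, 393.8]), array([57.3,  7.9]), np.float64(61.5)]
side (300, 245) [ 18  93 145] side (287, 202) [ 18  91 145] side (252, 170) [ 14 133 117] side (275, 340) [ 12 129  71] side (290, 320) [ 16 113 151] 
[  0   9  33  28 277] [12.3 21.6] [array([15.7, 22.5]), array([24.2, 33.7]), np.float64(83.2)]
[201  21  10  60 235] [205.9  49.3] [array([206. ,  50.5]), array([59.5,  4.1]), np.float64(83.2)]
[  1  95  79  38 474] [ 34.8 105.8] [array([ 37.1, 108.9]), array([25.5, 80.8]), np.float64(73.4)]
[ 77 178  38  31 742] [ 95.  192.6] [array([ 95.7, 191.9]), array([24.7, 32.5]), np.float64(72.5)]
[ 265  180   45   43 1153] [285.9 200.9] [array([286.4, 199.5]), array([42.7, 34.8]), np.float64(66.8)]
[277 229  48  33 902] [300.4 244. ] [array([301. , 243.5]), array([22.4, 46.1]), np.float64(63.4)]
[ 255  292   73   73 3426] [290.6 330.2] [array([290.4, 327.5]), array([63.9, 62.6]), np.float64(75.5)]
[ 342  309   57   37 1284] [369.5 327.9] [array([370.3, 328.1]), array([53.1, 25.9]), np.float64(18.4)]
[139 394  32  26 541] [154.7 407.6] [array([154.2, 407.8]), array([21.6, 26.9]), np.float64(61.4)]
```

View pics/crop.png

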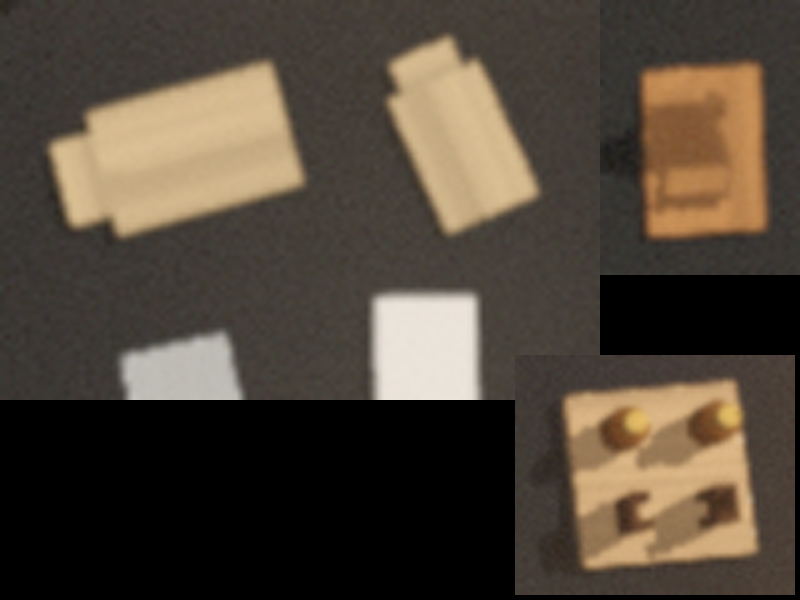

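The crop confirms the small plywood piece, about 107 mm long with its tab to the upper left at (424,50). The rest is at upper right and the stand at lower right, with posts at the bottom and flacons at the top. Next I measure poses.

```bash
cat > meas.py <<'E'
from h import *
def comp(c,box,thr,hi=255,K=6):
    x0,y0,x1,y1=box
    g=cv2.resize(c['frame'][y0:y1,x0:x1],None,fx=K,fy=K,interpolation=cv2.INTER_CUBIC)
    v=cv2.cvtColor(g,cv2.COLOR_RGB2HSV)[...,2]
    m=((v>thr)&(v<=hi)).astype(np.uint8)
    k,lab,st,ce=cv2.connectedComponentsWithStats(m); i=1+np.argmax(st[1:,4])
    q=max(cv2.findContours((lab==i).astype(np.uint8),0,1)[0],key=cv2.contourArea)[:,0,:]
    return (q+.5)/K-.5+[x0,y0]
def quad(pts):
    h=cv2.convexHull(pts.astype(np.float32))[:,0]
    for e in np.arange(.5,8,.25):
        a=cv2.approxPolyDP(h.reshape(-1,1,2),e,True)[:,0]
        if len(a)<=4:return a
E
python3 - <<'E'
from meas import *
c=cam('top');s=cam('side')
q=comp(c,(270,182,315,232),125)
W=np.array([onz(c,u,v,.01)[:2] for u,v in q]).astype(np.float32)
M=cv2.moments(W.reshape(-1,1,2)*1000);cen=np.array([M['m10'],M['m01']])/M['m00']/1000
th=.5*np.arctan2(2*M['mu11'],M['mu20']-M['mu02'])
r=cv2.minAreaRect(W*1000)
print('panel cen',cen,np.degrees(th),'area',M['m00'],r, 'origin',cen+.0029*np.array([np.cos(th),np.sin(th)]))
for n,cc,b,t,z in(('rest',c,(168,210,205,258),85,.012),('stand',c,(345,200,405,258),110,.018),('stand_s',s,(250,290,332,368),110,.018),('rest_s',s,(228,140,280,185),75,.012)):
    a=quad(comp(cc,b,t)); P=np.array([onz(cc,u,v,z)[:2] for u,v in a]);print(n,a.round(1).tolist(),'\n',P.round(4).tolist(),'mean',P.mean(0).round(4))
    for i in range(len(P)):
        d=P[(i+1)%len(P)]-P[i];print('  ',np.hypot(*d).round(4),np.degrees(np.arctan2(d[1],d[0])).round(1))
o=np.zeros((600,800,3),np.uint8)
a=cv2.resize(s['frame'][285:370,250:335][:,:,::-1],None,fx=6,fy=6,interpolation=cv2.INTER_CUBIC);o[:510,:510]=a
a=cv2.resize(s['frame'][140:185,230:278][:,:,::-1],None,fx=6,fy=6,interpolation=cv2.INTER_CUBIC);o[:270,512:800]=a
a=cv2.resize(c['frame'][212:258,170:202][:,:,::-1],None,fx=7,fy=7,interpolation=cv2.INTER_CUBIC);o[272:594,520:744]=a
cv2.imwrite('pics/c2.png',o)
E
```

```text
panel cen [ 0.55371784 -0.03152994] 22.478407122515282 area 6755.014188298999 ((556.4276123046875, -30.458881378173828), (115.07972717285156, 64.54718017578125), 22.44740104675293) origin [ 0.55639751 -0.03042116]
rest [[196.60000610351562, 217.10000610351562], [197.89999389648438, 250.39999389648438], [174.39999389648438, 252.10000610351562], [172.8000030517578, 219.10000610351562]] 
 [[0.5296, 0.2577], [0.4281, 0.2536], [0.4251, 0.3244], [0.5255, 0.3304]] mean [0.4771 0.2915]
   0.1015 -177.7
   0.0709 92.4
   0.1006 3.4
   0.0728 -86.8
stand [[394.3999938964844, 205.89999389648438], [400.20001220703125, 248.60000610351562], [357.20001220703125, 252.89999389648438], [351.8999938964844, 210.1999969482422]] 
 [[0.5456, -0.345], [0.416, -0.3534], [0.4067, -0.2242], [0.536, -0.2153]] mean [ 0.4761 -0.2844]
   0.1299 -176.3
   0.1296 94.1
   0.1296 3.9
   0.13 -85.8
stand_s [[310.1000061035156, 299.6000061035156], [326.79998779296875, 350.20001220703125], [268.3999938964844, 363.79998779296875], [255.10000610351562, 310.8999938964844]] 
 [[0.538, -0.2183], [0.5426, -0.3547], [0.4179, -0.362], [0.411, -0.2246]] mean [ 0.4774 -0.2899]
   0.1365 -88.1
   0.1249 -176.6
   0.1376 92.9
   0.1271 2.9
rest_s [[279.3999938964844, 139.60000610351562], [270.6000061035156, 175.8000030517578], [237.1999969482422, 180.39999389648438], [227.60000610351562, 139.60000610351562]] 
 [[0.5846, 0.4182], [0.5271, 0.2469], [0.4301, 0.2456], [0.4257, 0.452]] mean [0.4918 0.3407]
   0.1807 -108.6
   0.097 -179.2
   0.2064 91.2
   0.1624 -12.0
```

View pics/c2.png

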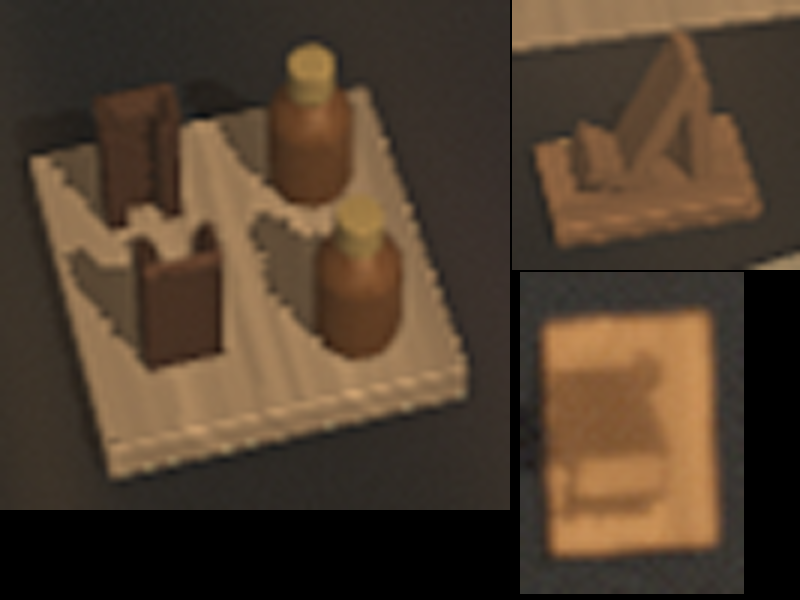

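The stand shows its grooved posts on the near (robot) side, with bottles behind. The rest has its ledge at left (robot side) and its slope rising away. Next I plan the first reach.

```bash
cat > plan.py <<'E'
import sys
from h import *
st=robot.read_state(); R=Rot.from_rotvec(st['orientation']).as_matrix(); p=np.array(st['tool_pos'])
yw=np.degrees(np.arctan2(R[1,1],R[0,1])); print('t',round(st['t'],2),'p',p.round(4),'yaw_y',yw.round(2),'tilt',R[:,2].round(4),'q',st['q'].round(2),'open',round(st['opening'],4),'F',st['force'].round(1),st['gripper_force'])
if len(sys.argv)>1:
    g=np.array([float(x) for x in sys.argv[1:4]]); a=float(sys.argv[4])
    d=(a-yw+90)%180-90
    print('twist',np.radians(-d).round(3),'rows',abs(d)/10.7,'delta cm: now',((R.T@(g-p))*100).round(2),'after turn',((Rot.from_euler('z',d,degrees=True).as_matrix()@R).T@(g-p)*100).round(2))
E
python3 plan.py 0.5996 -0.0124 0.10 112.5
```

```text
t 0.3 p [ 0.2263 -0.5555  0.2433] yaw_y -67.84 tilt [-2.e-04  6.e-04 -1.e+00] q [-1.27  0.13  1.49 -0.    1.52 -0.09] open 0.0931 F [0.2 0.6 0.3] 0.0
twist -0.006 rows 0.03156903980279248 delta cm: now [ 55.06 -36.2   14.35] after turn [ 55.27 -35.88  14.35]
```

Request:
apply_moves(
  delta_pos=[
    [4.5,-2.9,0.3],
    [4.5,-2.9,0.3],
    [4.5,-2.9,0.3],
    [4.5,-2.9,0.3],
    [4.5,-2.9,0.3],
    [4.5,-2.9,0.3],
    [4.5,-2.9,0.3],
    [4.5,-2.9,0.3],
  ],
  twist=[0,0,0,0,0,0,0,0],
  gripper=7.0,
)

```text
t: 1.3
tool_pos: [0.473, -0.2035, 0.2198]
orientation: [3.083, 0.604, 0.001]
force: [0.2, -0.1, 0.8]
opening: 0.0696
gripper_force: 0.0
```

Request:
apply_moves(
  delta_pos=[
    [4.5,-2.9,1],
    [4.5,-2.9,1],
    [4.5,-2.9,1],
    [3,-2.2,1],
    [0,0,1],
    [0,0,0],
  ],
  twist=[0,0,0,0,0,0],
)

```text
t: 2.05
tool_pos: [0.5829, -0.0421, 0.1683]
orientation: [-3.082, -0.604, 0.004]
force: [0.2, -0.8, 0.4]
opening: 0.0702
gripper_force: 0.0
```

```bash
python3 plan.py 0.5996 -0.0124 0.03 112.5
python3 - <<'E'
from h import *
c=cam('top');save(c,'t1',(240,160,380,265),5)
E
```

```text
t 2.05 p [ 0.5829 -0.0421  0.1683] yaw_y -67.82 tilt [-0.0026 -0.     -1.    ] q [-0.16  0.14  1.62 -0.    1.39  1.02] open 0.0702 F [ 0.2 -0.8  0.4] 0.0
twist -0.006 rows 0.02954960511059309 delta cm: now [ 2.7  -2.11 13.83] after turn [ 2.71 -2.09 13.83]
```

View pics/t1.png

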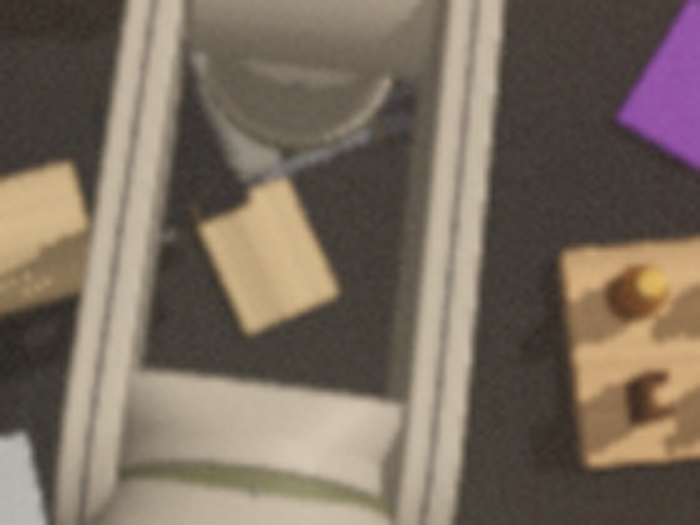

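Request:
apply_moves(
  delta_pos=[
    [1.4,-1.1,3.0],
    [1.3,-1.0,3.0],
    [0,0,3.0],
    [0,0,2.5],
    [0,0,1.5],
    [0,0,0.7],
    [0,0,0.3],
    [0,0,0],
  ],
  twist=[0,0,0,0,0,0,0,0],
)

```text
t: 3.1
tool_pos: [0.6016, -0.0124, 0.0304]
orientation: [3.083, 0.603, 0.002]
force: [-0.2, -0.9, 0.3]
opening: 0.0702
gripper_force: 0.0
```

```bash
python3 plan.py 0.5996 -0.0124 0.0275 112.5
```

```text
t 3.1 p [ 0.6016 -0.0124  0.0304] yaw_y -67.85 tilt [ 1.2e-03 -1.0e-04 -1.0e+00] q [-0.11  0.33  1.66  0.    1.14  1.08] open 0.0702 F [-0.2 -0.9  0.3] 0.0
twist -0.006 rows 0.03260528163518353 delta cm: now [-0.19 -0.07  0.29] after turn [-0.18 -0.07  0.29]
```

Request:
apply_moves(
  delta_pos=[
    [-0.2,0,0.2],
    [0,0,0],
    [0,0,0],
    [0,0,0],
    [0,0,0],
  ],
  twist=[0,0,0,0,0],
  gripper=3.0,
  squeeze=5,
)

```text
t: 3.72
tool_pos: [0.5993, -0.0129, 0.0278]
orientation: [3.083, 0.604, 0.0]
force: [0.6, -0.4, 1.4]
opening: 0.04
gripper_force: 5.0
```

Request:
apply_moves(
  delta_pos=[
    [0,0,-1],
    [0,0,-2],
    [0,0,-3],
    [0,0,-3],
    [0,0,-3],
    [0,0,-2],
    [0,0,-1],
    [0,0,0],
  ],
  twist=[0,0,0,0,0,0,0,0],
)

```text
t: 4.72
tool_pos: [0.5994, -0.013, 0.1782]
orientation: [3.083, 0.604, 0.001]
force: [0.6, 0.4, -2.0]
opening: 0.0398
gripper_force: 5.0
```

```bash
python3 plan.py
python3 - <<'E'
from h import *
c=cam('side');p=proj(c,robot.read_state()['tool_pos']);print(p)
x,y=p.astype(int);save(c,'s1',(max(0,x-70),max(0,y-60),x+70,y+60),5)
E
```

```text
t 4.72 p [ 0.5994 -0.013   0.1782] yaw_y -67.84 tilt [ 9.e-04 -1.e-04 -1.e+00] q [-0.11  0.17  1.57  0.    1.41  1.08] open 0.0398 F [ 0.6  0.4 -2. ] 5.025543401989125
[317.16790014 185.09991605]
```

View pics/s1.png

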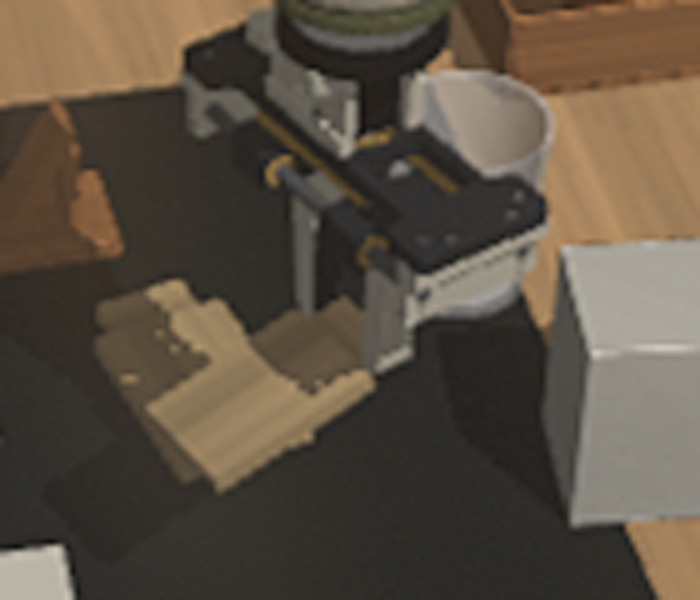

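The panel is held by the tab between the fingers at (340,340), with its foot corners at (215,490) and (150,405). I check its tilt by casting the foot midpoint into the panel's vertical plane.

```bash
cat > tilt.py <<'E'
from h import *
def tilt(c,u,v):
    st=robot.read_state();R=Rot.from_rotvec(st['orientation']).as_matrix();g=st['tool_pos']+R[:,2]*.02
    o,d=ray(c,u,v);n=R[:,1];k=n@(g-o)/(n@d);P=o+k*d;r=P-g
    h=r@R[:,0];print('foot',P.round(4),'rel',h.round(4),r[2].round(4),'tilt',np.degrees(np.arctan2(-r[2],abs(h))).round(1),'len',np.hypot(h,r[2]).round(4))
E
python3 - <<'E'
from tilt import *
tilt(cam('side'),283.5,214.5)
E
```

```text
foot [ 0.5108 -0.0486  0.1319] rel -0.0946 -0.0245 tilt 14.5 len 0.0977
```

Request:
apply_moves(
  delta_pos=[
    [0,0,-2],
    [0,0,-2],
    [0,0,-2],
    [0,0,-1.5],
    [0,0,0],
    [0,0,0],
  ],
  twist=[0,0.08,0.09,0.09,0.075,0],
  squeeze=3,
)

```text
t: 5.58
tool_pos: [0.5993, -0.0129, 0.2535]
orientation: [3.14, 0.082, 0.001]
force: [0.3, -0.6, -1.2]
opening: 0.0395
gripper_force: 3.0
```

```bash
python3 plan.py 0.5 0.293 0.26 93
```

```text
t 5.58 p [ 0.5993 -0.0129  0.2535] yaw_y -87.0 tilt [ 5.e-04 -0.e+00 -1.e+00] q [-0.11  0.12  1.48  0.    1.54  1.41] open 0.0395 F [ 0.3 -0.6 -1.2] 3.000466302037239
twist -0.0 rows 0.00023598628150832038 delta cm: now [ -8.31 -31.07  -0.66] after turn [ -8.31 -31.07  -0.66]
```

Request:
apply_moves(
  delta_pos=[
    [-1,-2,-0.3],
    [-1.3,-4,-0.3],
    [-1.3,-5,0],
    [-1.3,-5,0],
    [-1.3,-5,0],
    [-1.3,-5,0],
    [-0.8,-3.5,0],
    [0,-1.6,0],
  ],
  twist=[0,0,0,0,0,0,0,0],
)

```text
t: 6.58
tool_pos: [0.4984, 0.2958, 0.2588]
orientation: [-3.14, -0.088, 0.001]
force: [-0.4, -0.6, -0.8]
opening: 0.0395
gripper_force: 3.0
```

Request:
apply_moves(
  delta_pos=[
    [0,0,0],
    [0,0,0],
  ],
  twist=[0,0],
)

```text
t: 6.82
tool_pos: [0.5004, 0.2924, 0.2585]
orientation: [3.14, 0.081, -0.0]
force: [0.6, 0.1, -0.7]
opening: 0.04
gripper_force: 3.0
```

```bash
python3 plan.py 0.5 0.293 0.26 93
python3 - <<'E'
from h import *
c=cam('side');p=proj(c,robot.read_state()['tool_pos']);x,y=p.astype(int);b=(max(0,x-65),max(0,y-35),x+65,y+85);print(b);save(c,'s2',b,5)
E
```

```text
t 6.83 p [0.5004 0.2924 0.2585] yaw_y -87.06 tilt [-2.e-04 -6.e-04 -1.e+00] q [ 0.44  0.07  1.53 -0.    1.55  1.96] open 0.04 F [ 0.6  0.1 -0.7] 2.999889962375164
twist -0.001 rows 0.005419222102435474 delta cm: now [-0.04 -0.06 -0.15] after turn [-0.04 -0.06 -0.15]
(np.int64(189), np.int64(58), np.int64(319), np.int64(178))
```

View pics/s2.png

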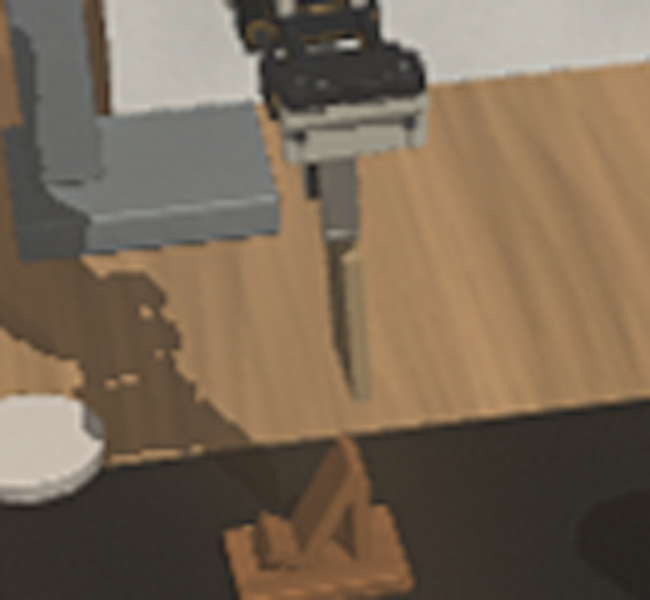

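The panel hangs nearly vertical from the fingers, with its near foot corner at about (362,398) and the rest below at (320,520). Next I work out the foot position relative to the ledge.

Run:
```python
from h import *
c=cam('side');st=robot.read_state();R=Rot.from_rotvec(st['orientation']).as_matrix();g=np.array(st['tool_pos'])
y=np.array([np.cos(np.radians(93)),np.sin(np.radians(93)),0])
def at(u,v,org,off):
    o,d=ray(c,u,v);k=(y@(org-o)+off)/(y@d);return o+k*d
f=lambda a,b:(189+a/5,58+b/5)
for nm,a in(('foot r',(370,398)),('foot l',(352,399)),('top r',(361,250))):print(nm,(at(*f(*a),g,-.03)-g).round(4),at(*f(*a),g,-.03).round(4))
L=np.array([.465,.2919,.024])
# visible features of rest near edge: back near-side 18mm
for nm,a in(('rest top',(348,437)),('corner',(303,563)),('ledge tip',(262,517))):print(nm,at(*f(*a),L,-.018).round(4))
```

```text
foot r [ 0.0122 -0.0294 -0.1226] [0.5128 0.2627 0.136 ]
foot l [ 0.0021 -0.0299 -0.1214] [0.5027 0.2622 0.1371]
top r [ 0.0114 -0.0294 -0.0287] [0.512  0.2627 0.2299]
rest top [0.5009 0.2758 0.1025]
corner [0.4702 0.2742 0.019 ]
ledge tip [0.4488 0.273  0.0566]
```

Request:
apply_moves(
  delta_pos=[
    [-1,0,0.3],
    [-1,0,1],
    [-1,0,1.5],
    [-0.6,0,1.5],
    [-0.4,0,1.5],
    [0,0,1.5],
    [0,0,1.2],
    [0,0,0.8],
  ],
  twist=[0,0,0,0,0,0,0,0],
)

```text
t: 7.92
tool_pos: [0.4602, 0.2911, 0.1646]
orientation: [3.14, 0.081, -0.001]
force: [0.4, -0.1, -0.5]
opening: 0.0397
gripper_force: 3.0
```

Request:
apply_moves(
  delta_pos=[
    [0,0,0.5],
    [0,0,0.3],
    [0,0,0],
    [0,0,0.2],
    [0,0,0.2],
    [0,0,0],
  ],
  twist=[0,0,0,0,0,0],
)

```text
t: 8.68
tool_pos: [0.4601, 0.2912, 0.1535]
orientation: [3.14, 0.081, -0.0]
force: [0.0, -0.3, 0.4]
opening: 0.0397
gripper_force: 3.0
```

```bash
python3 plan.py
python3 - <<'E'
from h import *
c=cam('side');b=(200,100,310,190);save(c,'s3',b,6)
E
```

```text
t 8.68 p [0.4601 0.2912 0.1535] yaw_y -87.03 tilt [-3.e-04 -1.e-04 -1.e+00] q [0.47 0.04 1.75 0.   1.35 1.99] open 0.0397 F [ 0.  -0.3  0.4] 3.0000103265047073
```

View pics/s3.png

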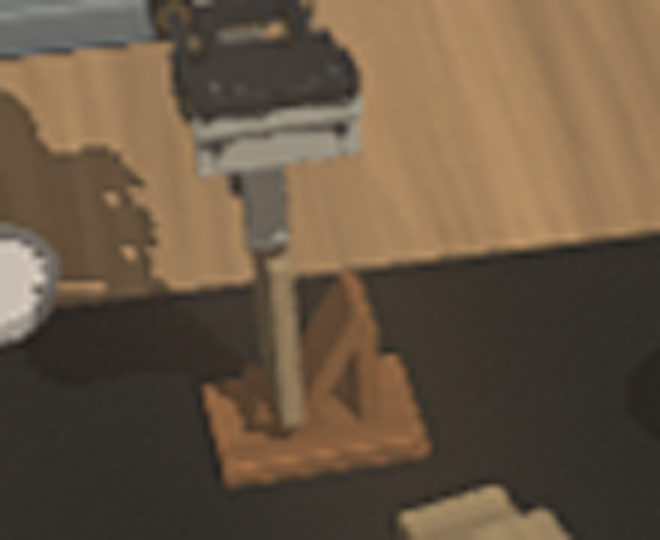

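The foot is at the ledge at (290,430) and the panel is vertical. I swing the tab over along the arc onto the slope.

Request:
apply_moves(
  delta_pos=[
    [0.65,0,0.4],
    [0.65,0,0.1],
    [0.65,0,0.1],
    [0.65,0,0.1],
    [0.65,0,0.15],
    [0.65,0,0.2],
    [0.65,0,0.25],
    [0.55,0,0.3],
  ],
  twist=[0,0,0,0,0,0,0,0],
)

```text
t: 9.72
tool_pos: [0.5116, 0.2939, 0.1374]
orientation: [3.141, 0.081, -0.0]
force: [-0.4, 0.0, 0.2]
opening: 0.0402
gripper_force: 3.0
```

Request:
apply_moves(
  delta_pos=[
    [0.1,0,0.05],
    [0,0,0],
  ],
  twist=[0,0],
)

```text
t: 9.98
tool_pos: [0.5121, 0.2939, 0.137]
orientation: [3.14, 0.081, -0.0]
force: [0.2, -0.8, -0.3]
opening: 0.0398
gripper_force: 3.0
```

```bash
python3 plan.py
python3 - <<'E'
from h import *
c=cam('side');b=(200,100,310,190);save(c,'s4',b,6)
E
```

```text
t 9.97 p [0.5121 0.2939 0.137 ] yaw_y -87.03 tilt [-2.e-04 -2.e-04 -1.e+00] q [ 0.43  0.18  1.63 -0.    1.33  1.95] open 0.0398 F [ 0.2 -0.8 -0.3] 2.9997921735048294
```

View pics/s4.png

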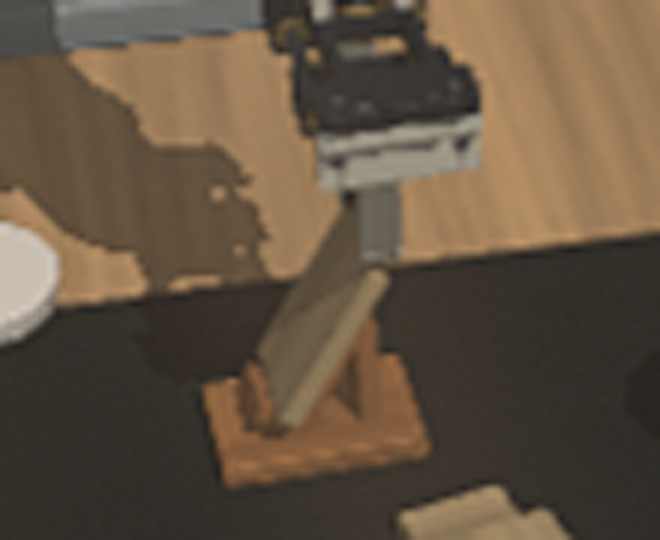

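The panel leans on the rest with its foot in the ledge corner at (285,425). Now release, rise and turn 90°.

Request:
apply_moves(
  delta_pos=[
    [0,0,0],
    [0,0,0],
    [0,0,0],
    [0,0,0],
    [0,0,-1],
    [0,0,-2],
    [0,0,-3],
    [0,0,-2],
  ],
  twist=[0,0,0,0,0,0,0,0],
  gripper=6.5,
)

```text
t: 11.02
tool_pos: [0.5131, 0.2944, 0.2205]
orientation: [-3.139, -0.081, -0.005]
force: [-0.6, 0.7, 0.5]
opening: 0.065
gripper_force: 0.0
```

Request:
apply_moves(
  delta_pos=[
    [0,0,0],
    [0,0,0],
    [0,0,0],
    [0,0,0],
    [0,0,0],
    [0,0,0],
    [0,0,0],
    [0,0,0],
  ],
  twist=[-0.1745,-0.1745,-0.1745,-0.1745,-0.1745,-0.1745,-0.1745,-0.1745],
)

```text
t: 12.02
tool_pos: [0.5124, 0.2941, 0.2182]
orientation: [2.348, 2.087, 0.001]
force: [-0.6, 0.4, -0.1]
opening: 0.0649
gripper_force: 0.0
```

Request:
apply_moves(
  delta_pos=[
    [0,0,0],
    [0,0,0],
    [0,0,0],
  ],
  twist=[-0.1745,0,0],
  gripper=4.5,
)

```text
t: 12.4
tool_pos: [0.5123, 0.294, 0.2177]
orientation: [2.168, 2.273, 0.001]
force: [-0.4, 0.2, -0.7]
opening: 0.0455
gripper_force: 0.0
```

```bash
python3 plan.py .506 .2936 .13 3
python3 - <<'E'
from meas import *
c=cam('side')
L=np.array([.465,.2919,.024]);ex=np.array([np.cos(.0524),np.sin(.0524),0]);ey=np.array([-ex[1],ex[0],0]);ez=np.array([0,0,1])
X=lambda s,y,n:L+s*(.5*ex+.866*ez)+n*(-.866*ex+.5*ez)+y*ey
# near side strip of panel: expected pixels
for nm,p in(('foot',X(0,-.03,.005)),('shoulder',X(.09,-.03,.005)),('tabend front',X(.11,0,.01))):print(nm,proj(c,p).round(1))
g=c['frame'][135:175,225:285];hsv=cv2.cvtColor(cv2.resize(g,None,fx=4,fy=4,interpolation=2),cv2.COLOR_RGB2HSV)
m=((hsv[...,1]<115)&(hsv[...,1]>40)&(hsv[...,2]>60)&(hsv[...,0]>13)).astype(np.uint8)
k,lab,st,ce=cv2.connectedComponentsWithStats(m)
for i in range(1,k):
    if st[i,4]>400: print((st[i]/4).round(1)+[225,135,0,0,0])
E
```

```text
t 12.4 p [0.5123 0.294  0.2177] yaw_y 2.72 tilt [ 5.e-04  2.e-04 -1.e+00] q [0.43 0.12 1.55 0.   1.47 0.39] open 0.0455 F [-0.4  0.2 -0.7] 0.0
twist -0.005 rows 0.0258578754770926 delta cm: now [-0.02 -0.64  8.77] after turn [-0.01 -0.64  8.77]
foot [247.3 171.5]
shoulder [261.4 147. ]
tabend front [260.9 134.8]
[ 225.   135.    60.    40.  5124.2]
```

Run:
```python
from h import *
v=cv2.cvtColor(cam('side')['frame'],cv2.COLOR_RGB2HSV)
for r in (148,153,158,163,168,171): print(r,[tuple(int(z) for z in v[r,x]) [1:] for x in range(240,268,2)])
```

```text
148 [(55, 56), (61, 59), (64, 64), (68, 64), (77, 76), (92, 105), (93, 99), (93, 107), (90, 110), (92, 105), (94, 136), (95, 137), (68, 60), (68, 64)]
153 [(69, 63), (67, 65), (81, 57), (87, 91), (91, 101), (91, 101), (90, 108), (93, 107), (92, 116), (93, 140), (107, 133), (115, 93), (69, 63), (73, 63)]
158 [(63, 61), (73, 56), (87, 105), (94, 98), (91, 104), (90, 108), (93, 104), (92, 130), (90, 139), (125, 116), (132, 122), (121, 105), (40, 51), (63, 57)]
163 [(118, 84), (134, 124), (119, 118), (91, 104), (91, 107), (91, 109), (94, 139), (103, 134), (126, 101), (108, 80), (130, 116), (133, 123), (135, 140), (139, 145)]
168 [(118, 80), (118, 91), (136, 126), (99, 108), (95, 126), (91, 140), (124, 117), (134, 133), (134, 133), (125, 100), (126, 109), (134, 120), (135, 134), (134, 135)]
171 [(132, 114), (116, 81), (115, 82), (114, 85), (97, 113), (111, 122), (132, 122), (134, 126), (133, 128), (132, 129), (134, 129), (134, 129), (136, 131), (136, 133)]
```

Request:
apply_moves(
  delta_pos=[
    [0,-0.6,1.0],
    [0,0,2.0],
    [0,0,2.2],
    [0,0,1.8],
    [0,0,1.0],
    [0,0,0.7],
    [0,0,0],
    [0,0,0],
  ],
  twist=[0,0,0,0,0,0,0,0],
)

```text
t: 13.5
tool_pos: [0.5067, 0.2939, 0.131]
orientation: [2.163, 2.278, 0.002]
force: [-0.2, -1.0, -0.2]
opening: 0.0447
gripper_force: 0.0
```

Request:
apply_moves(
  delta_pos=[
    [0,0,0],
    [0,0,0],
    [0,-0.5,0],
    [0,-0.6,0],
    [0,-0.7,0],
    [0,-0.7,0],
    [0,-0.6,0],
    [0,-0.5,0],
  ],
  twist=[0,0,0,0,0,0,0,0],
  gripper=3.0,
  squeeze=5,
)

```text
t: 14.5
tool_pos: [0.4697, 0.2918, 0.1302]
orientation: [-2.163, -2.278, -0.0]
force: [0.5, 1.0, 0.0]
opening: 0.0301
gripper_force: 0.0
```

Request:
apply_moves(
  delta_pos=[
    [0,-0.3,0],
    [0,-0.3,0],
    [0,-0.2,0],
    [0,0,0],
    [0,0,0],
  ],
  twist=[0,0,0,0,0],
  gripper=2.0,
)

```text
t: 15.12
tool_pos: [0.4623, 0.2914, 0.1301]
orientation: [-2.164, -2.278, -0.0]
force: [-0.2, 0.4, 0.9]
opening: 0.02
gripper_force: 0.0
```

Request:
apply_moves(
  delta_pos=[
    [0,0,0],
    [0,0,0],
    [0,0,0],
    [0,0,0],
  ],
  twist=[0,0,0,0],
  gripper=0.5,
)

```text
t: 15.62
tool_pos: [0.4625, 0.2914, 0.1304]
orientation: [2.163, 2.278, 0.001]
force: [1.4, -0.1, 0.7]
opening: 0.0103
gripper_force: 5.0
```

```bash
python3 plan.py .506 .2936 .13 3
python3 - <<'E'
from h import *
v=cv2.cvtColor(cam('side')['frame'],cv2.COLOR_RGB2HSV)
for r in range(136,175,5): print(r,[tuple(int(z) for z in v[r,x]) [1:] for x in range(236,264,2)])
E
```

```text
t 15.62 p [0.4625 0.2914 0.1304] yaw_y 2.95 tilt [ 6.e-04  2.e-04 -1.e+00] q [ 0.47  0.07  1.76 -0.    1.31  0.42] open 0.0103 F [ 1.4 -0.1  0.7] 5.000002831220627
twist -0.001 rows 0.004841759888813719 delta cm: now [-0.01  4.35  0.04] after turn [-0.01  4.35  0.04]
136 [(46, 112), (37, 153), (36, 155), (81, 119), (95, 167), (67, 134), (39, 152), (32, 153), (116, 156), (109, 157), (107, 157), (109, 159), (109, 161), (110, 165)]
141 [(108, 85), (36, 161), (37, 157), (55, 79), (96, 135), (77, 133), (35, 151), (45, 152), (113, 160), (108, 158), (111, 154), (110, 158), (110, 160), (110, 162)]
146 [(110, 135), (106, 127), (107, 98), (87, 85), (92, 122), (92, 141), (89, 92), (78, 75), (73, 70), (49, 57), (116, 90), (135, 140), (85, 69), (63, 61)]
151 [(64, 60), (65, 63), (63, 61), (83, 77), (87, 103), (93, 142), (92, 108), (69, 63), (84, 73), (122, 98), (119, 94), (121, 105), (136, 144), (79, 71)]
156 [(65, 55), (63, 61), (59, 61), (73, 70), (89, 83), (95, 143), (86, 116), (108, 83), (118, 95), (117, 94), (125, 108), (129, 125), (133, 125), (121, 110)]
161 [(69, 52), (74, 52), (90, 62), (110, 81), (86, 80), (91, 132), (93, 140), (126, 87), (116, 92), (129, 119), (132, 122), (100, 74), (130, 122), (133, 125)]
166 [(133, 117), (117, 85), (119, 88), (116, 81), (112, 80), (90, 127), (92, 141), (120, 106), (132, 122), (132, 122), (121, 99), (113, 79), (130, 116), (133, 121)]
171 [(139, 143), (139, 143), (133, 113), (115, 82), (114, 83), (111, 87), (118, 104), (131, 113), (132, 122), (134, 126), (133, 128), (132, 129), (131, 130), (131, 130)]
```

Request:
apply_moves(
  delta_pos=[
    [0,0,0],
    [0,0,-0.5],
    [0,0,-1.5],
    [0,0,-2.5],
    [0,0,-3],
    [0,0,-3],
    [0,0,-1],
    [0,0,0],
  ],
  twist=[0,0,0,0,0,0,-0.018,0],
  squeeze=30,
)

```text
t: 16.68
tool_pos: [0.4625, 0.2916, 0.2458]
orientation: [2.142, 2.298, 0.002]
force: [-1.0, 0.5, -0.6]
opening: 0.0099
gripper_force: 30.0
```

```bash
python3 plan.py .448 -.288 .22 4
```

```text
t 16.68 p [0.4625 0.2916 0.2458] yaw_y 4.01 tilt [ 1.1e-03  6.0e-04 -1.0e+00] q [ 0.47 -0.02  1.64  0.    1.52  0.4 ] open 0.0099 F [-1.   0.5 -0.6] 29.99922752380371
twist 0.0 rows 0.001395708770973009 delta cm: now [-57.71  -5.5    2.54] after turn [-57.71  -5.49   2.54]
```

Request:
apply_moves(
  delta_pos=[
    [-1.5,-0.1,0],
    [-3,-0.3,0],
    [-4.5,-0.4,0],
    [-5,-0.5,0],
    [-5,-0.5,0],
    [-5,-0.5,0],
    [-5,-0.5,0],
    [-5,-0.5,0],
  ],
  twist=[0,0,0,0,0,0,0,0],
)

```text
t: 17.68
tool_pos: [0.4514, -0.0521, 0.2436]
orientation: [-2.142, -2.296, 0.002]
force: [0.3, -0.6, -0.9]
opening: 0.0098
gripper_force: 30.0
```

Request:
apply_moves(
  delta_pos=[
    [-5,-0.5,0],
    [-5,-0.5,0],
    [-5,-0.5,0.4],
    [-4,-0.4,0.8],
    [-3,-0.2,0.8],
    [-1.5,-0.1,0.5],
    [-0.2,0,0],
    [0,0,0],
  ],
  twist=[0,0,0,0,0,0,0,0],
)

```text
t: 18.68
tool_pos: [0.4474, -0.2873, 0.2201]
orientation: [-2.142, -2.297, -0.0]
force: [0.4, 0.9, -1.0]
opening: 0.0096
gripper_force: 30.0
```

```bash
python3 plan.py .448 -.288 .22 4;python3 - <<'E'
from h import *
c=cam('top');s=cam('side')
o=np.zeros((600,800,3),np.uint8)
a=cv2.resize(s['frame'][255:370,245:335][:,:,::-1],None,fx=5,fy=5,interpolation=cv2.INTER_CUBIC);o[:575,:450]=a
a=cv2.resize(c['frame'][190:260,340:409][:,:,::-1],None,fx=5,fy=5,interpolation=cv2.INTER_CUBIC);o[:350,453:798]=a
cv2.imwrite('pics/c3.png',o)
for nm,cc in(('top',c),('side',s)):np.save(nm,cc['frame'])
st=robot.read_state();p=np.array(st['tool_pos']);ey=np.array([-np.sin(.07),np.cos(.07),0]);ex=np.array([ey[1],-ey[0],0])
for h in(-.102,-.012,.008):
    for sx in(-.005,.005):
        for sy in(-.03,.03): X=p+ex*sx+ey*sy+[0,0,h];print(h,sx,sy,'side',proj(s,X).round(1),'top',proj(c,X).round(1))
E
```

```text
t 18.68 p [ 0.4474 -0.2873  0.2201] yaw_y 4.01 tilt [-2.e-04  5.e-04 -1.e+00] q [-0.67 -0.04  1.71  0.    1.48 -0.74] open 0.0096 F [ 0.4  0.9 -1. ] 29.99937303364277
twist 0.0 rows 0.0006680797867796887 delta cm: now [-0.07  0.05  0.01] after turn [-0.07  0.05  0.01]
-0.102 -0.005 -0.03 side [276.3 314.5] top [396.8 236.3]
-0.102 -0.005 0.03 side [269.1 291.6] top [375.3 238.5]
-0.102 0.005 -0.03 side [281.2 313.4] top [396.3 232.8]
-0.102 0.005 0.03 side [273.8 290.6] top [374.8 234.9]
-0.012 -0.005 -0.03 side [275.1 285.4] top [406.5 233.2]
-0.012 -0.005 0.03 side [267.5 262.3] top [383.2 235.6]
-0.012 0.005 -0.03 side [280.2 284.3] top [406.  229.4]
-0.012 0.005 0.03 side [272.5 261.3] top [382.7 231.7]
0.008 -0.005 -0.03 side [274.8 278.5] top [408.9 232.5]
0.008 -0.005 0.03 side [267.2 255.4] top [385.2 234.8]
0.008 0.005 -0.03 side [280.  277.3] top [408.4 228.5]
0.008 0.005 0.03 side [272.2 254.3] top [384.6 230.9]
```

View pics/c3.png

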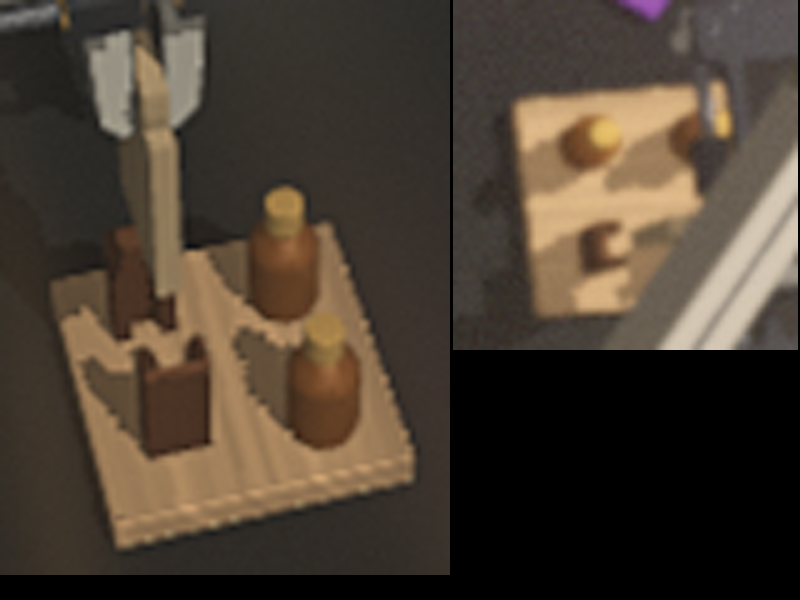

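The panel hangs above the posts with its near foot edge at (155–182, 294) in the crop, matching kinematics within 0.5 px. The near post's outer face spans about (150,455)–(210,443). I refine the slot position from the post edges numerically.

Run:
```python
from h import *
s=cam('side');c=cam('top')
yaw=np.radians(4.0);ex=np.array([np.cos(yaw),np.sin(yaw),0]);ey=np.array([-ex[1],ex[0],0]);S=np.array([.448,-.288,0])
f=lambda a,b:(245+a/5,255+b/5)
loc=lambda X:((X-S)@ex*1e3).round(1).tolist().__str__()+','+str(((X-S)@ey*1e3).round(1))
for nm,a,z in(('nearpost bot L',(150,455),.018),('bot R',(210,443),.018),('top L',(140,378),.078),('top R',(208,362),.078)):print(nm,loc(onz(s,*f(*a),z)))
# predicted panel-slot: project model of near post
for x,y,z in((-14,-31.5,78),(14,-31.5,78),(-14,-23.5,78),(-6,-23.5,78),(6,-23.5,78),(14,-23.5,78),(14,23.5,78),(14,23.5,18),(-14,23.5,78)):
    u=proj(s,S+ex*x/1e3+ey*y/1e3+[0,0,z/1e3]);print((x,y,z),'crop',((u-[245,255])*5).round(0),'top',proj(c,S+ex*x/1e3+ey*y/1e3+[0,0,z/1e3]).round(1))
# left post dark blob in top view
t=np.load('top.npy');g=cv2.resize(t[225:250,362:380],None,fx=6,fy=6,interpolation=2);h=cv2.cvtColor(g,cv2.COLOR_RGB2HSV)
v=cv2.cvtColor(np.load('side.npy'),cv2.COLOR_RGB2HSV)[...,2]
for r in range(318,348,2):print(r,v[r,268:292].tolist())
print('top V');tv=cv2.cvtColor(t,cv2.COLOR_RGB2HSV)[...,2]
for r in range(230,248):print(r,tv[r,362:382].tolist())
```

```text
nearpost bot L -11.9,-34.3
bot R 14.0,-35.4
top L -15.0,-36.7
top R 13.5,-36.6
(-14, -31.5, 78) crop [139. 367.] top [394.2 240.6]
(14, -31.5, 78) crop [206. 352.] top [392.8 230.9]
(-14, -23.5, 78) crop [135. 351.] top [391.4 240.8]
(-6, -23.5, 78) crop [154. 347.] top [391.  238.1]
(6, -23.5, 78) crop [182. 340.] top [390.4 233.9]
(14, -23.5, 78) crop [201. 336.] top [390.  231.1]
(14, 23.5, 78) crop [172. 247.] top [373.8 232.7]
(14, 23.5, 18) crop [175. 332.] top [369.3 234.7]
(-14, 23.5, 78) crop [108. 262.] top [375.1 242.5]
318 [66, 74, 72, 69, 66, 64, 61, 53, 53, 66, 72, 63, 126, 165, 162, 153, 150, 156, 167, 170, 164, 156, 154, 162]
320 [65, 72, 66, 117, 151, 153, 166, 168, 132, 83, 60, 56, 109, 158, 169, 160, 156, 153, 163, 172, 169, 160, 157, 164]
322 [59, 60, 55, 115, 160, 166, 166, 168, 165, 160, 159, 160, 155, 165, 154, 104, 86, 116, 147, 168, 172, 166, 161, 138]
324 [155, 163, 180, 154, 124, 105, 122, 160, 172, 171, 169, 164, 158, 135, 85, 50, 61, 80, 134, 164, 171, 171, 168, 124]
326 [160, 163, 158, 123, 76, 64, 64, 70, 145, 176, 171, 169, 168, 131, 72, 51, 61, 71, 10
[... 2300 characters left out ...]
14, 79, 70, 80, 96, 119, 138, 145, 145, 138, 148, 152, 152, 154, 151, 151, 144]
242 [153, 153, 144, 116, 81, 70, 74, 84, 92, 101, 103, 110, 128, 147, 154, 153, 153, 151, 147, 136]
243 [156, 155, 146, 118, 87, 73, 79, 90, 103, 121, 134, 155, 162, 156, 153, 151, 150, 148, 137, 119]
244 [155, 155, 146, 131, 106, 106, 117, 137, 159, 173, 187, 201, 197, 167, 150, 150, 151, 142, 126, 110]
245 [153, 152, 150, 146, 145, 162, 174, 190, 204, 209, 210, 211, 202, 169, 149, 149, 144, 132, 111, 106]
246 [151, 151, 154, 165, 182, 203, 208, 213, 215, 214, 210, 203, 190, 164, 150, 144, 135, 116, 107, 105]
247 [151, 159, 172, 186, 206, 213, 215, 213, 215, 210, 197, 175, 163, 150, 147, 139, 119, 109, 104, 105]
```

Request:
apply_moves(
  delta_pos=[
    [0,0.05,0.8],
    [0,0,1.0],
    [0,0,1.0],
    [0,0,0.6],
    [0,0,0.3],
    [0,0,0.2],
    [0,0,0.2],
    [0,0,0.1],
  ],
  twist=[0,0,0,0,0,0,0,0],
)

```text
t: 19.88
tool_pos: [0.448, -0.2881, 0.1782]
orientation: [2.143, 2.297, 0.0]
force: [-1.0, 0.3, -0.5]
opening: 0.0097
gripper_force: 30.0
```

```bash
python3 plan.py .448 -.287 .12 4
python3 - <<'E'
from h import *
s=cam('side');v=cv2.cvtColor(s['frame'],cv2.COLOR_RGB2HSV)[...,2]
for r in range(312,334,2):print(r,v[r,268:292].tolist())
print(robot.read_state()['force'],robot.read_state()['wrist_torque'])
E
```

```text
t 19.88 p [ 0.448  -0.2881  0.1782] yaw_y 3.98 tilt [ 3.e-04 -2.e-04 -1.e+00] q [-0.67 -0.01  1.76 -0.    1.4  -0.74] open 0.0097 F [-1.   0.3 -0.5] 29.99952793121338
twist -0.0 rows 0.0017112329412022188 delta cm: now [0.11 0.   5.82] after turn [0.11 0.   5.82]
312 [52, 52, 52, 67, 74, 76, 77, 74, 107, 138, 141, 138, 138, 144, 149, 150, 155, 166, 164, 157, 158, 151, 114, 92]
314 [51, 52, 51, 67, 73, 75, 79, 73, 109, 137, 141, 139, 138, 144, 151, 149, 151, 163, 167, 160, 156, 156, 163, 159]
316 [53, 54, 52, 66, 73, 73, 78, 75, 94, 131, 142, 139, 138, 148, 154, 150, 151, 162, 169, 165, 156, 155, 154, 162]
318 [49, 52, 47, 60, 68, 63, 68, 71, 94, 132, 143, 140, 139, 147, 155, 153, 148, 154, 165, 168, 163, 155, 153, 160]
320 [46, 65, 67, 117, 151, 154, 159, 117, 87, 131, 143, 140, 139, 147, 159, 159, 152, 151, 160, 170, 167, 158, 154, 163]
322 [50, 54, 56, 114, 158, 165, 169, 140, 95, 123, 143, 141, 140, 152, 147, 105, 84, 114, 146, 166, 169, 164, 159, 136]
324 [95, 149, 181, 154, 122, 105, 117, 157, 126, 118, 142, 141, 144, 126, 79, 50, 60, 79, 132, 162, 168, 169, 166, 123]
326 [88, 109, 143, 125, 75, 65, 64, 68, 120, 143, 147, 151, 155, 127, 71, 51, 61, 70, 104, 142, 164, 171, 167, 164]
328 [154, 151, 169, 142, 69, 58, 70, 70, 97, 130, 136, 124, 115, 105, 101, 105, 103, 95, 89, 132, 157, 165, 170, 163]
330 [89, 88, 89, 96, 74, 59, 94, 101, 88, 78, 83, 84, 80, 80, 76, 72, 71, 66, 63, 127, 151, 158, 169, 168]
332 [93, 94, 94, 98, 78, 52, 66, 73, 72, 73, 73, 73, 73, 74, 73, 73, 72, 68, 59, 129, 156, 154, 164, 170]
[-0.09110329  0.27747959 -1.86845999] [-0.03745207 -0.16218398  0.02254511]
```

Request:
apply_moves(
  delta_pos=[
    [0.05,0,0.2],
    [0,0,0.2],
    [0,0,0.2],
    [0,0,0.2],
    [0,0,0],
  ],
  twist=[0,0,0,0,0],
)

```text
t: 20.55
tool_pos: [0.4479, -0.2874, 0.1699]
orientation: [-2.143, -2.297, -0.0]
force: [0.3, 0.3, -1.1]
opening: 0.0096
gripper_force: 30.0
```

Request:
apply_moves(
  delta_pos=[
    [0,0,0.3],
    [0,0,0.4],
    [0,0,0.4],
    [0,0,0.4],
    [0,0,0.4],
    [0,0,0.4],
    [0,0,0],
  ],
  twist=[0,0,0,0,0,0,0],
)

```text
t: 21.42
tool_pos: [0.4479, -0.2874, 0.1467]
orientation: [-2.143, -2.297, -0.0]
force: [1.5, 0.7, -0.8]
opening: 0.0099
gripper_force: 30.0
```

```bash
python3 plan.py .448 -.287 .12 4
python3 - <<'E'
from h import *
s=cam('side');v=cv2.cvtColor(s['frame'],cv2.COLOR_RGB2HSV)[...,2]
for r in range(312,334,2):print(r,v[r,268:292].tolist())
print(robot.read_state()['force'],robot.read_state()['wrist_torque'])
E
```

```text
t 21.43 p [ 0.4479 -0.2874  0.1467] yaw_y 3.98 tilt [-2.e-04  4.e-04 -1.e+00] q [-0.67  0.02  1.79  0.    1.34 -0.74] open 0.0099 F [ 1.5  0.7 -0.8] 29.99905899167061
twist -0.0 rows 0.0018368923045280262 delta cm: now [0.03 0.02 2.67] after turn [0.03 0.02 2.67]
312 [51, 50, 52, 68, 74, 75, 75, 71, 118, 141, 136, 136, 134, 143, 147, 145, 152, 162, 161, 154, 154, 147, 113, 90]
314 [49, 52, 51, 66, 75, 74, 76, 72, 109, 137, 137, 135, 134, 143, 149, 144, 147, 159, 163, 157, 152, 152, 160, 155]
316 [51, 52, 50, 61, 71, 75, 77, 72, 104, 133, 138, 136, 134, 144, 151, 146, 148, 158, 165, 161, 154, 151, 151, 158]
318 [49, 52, 50, 51, 65, 76, 76, 72, 106, 134, 137, 136, 134, 145, 153, 149, 144, 150, 161, 164, 158, 150, 149, 157]
320 [46, 51, 49, 69, 99, 89, 73, 71, 93, 128, 139, 136, 133, 146, 159, 154, 150, 148, 157, 166, 162, 155, 151, 159]
322 [53, 45, 42, 64, 146, 135, 77, 72, 93, 127, 139, 136, 136, 151, 147, 102, 83, 112, 142, 160, 165, 161, 156, 133]
324 [89, 92, 98, 96, 114, 100, 72, 71, 95, 129, 140, 136, 139, 123, 78, 49, 59, 77, 129, 159, 165, 165, 161, 120]
326 [91, 91, 94, 98, 79, 64, 68, 62, 77, 125, 144, 142, 146, 119, 70, 50, 59, 69, 102, 138, 160, 167, 164, 160]
328 [92, 91, 93, 98, 73, 56, 69, 71, 80, 103, 103, 92, 94, 94, 98, 103, 101, 92, 86, 128, 153, 162, 165, 159]
330 [92, 91, 91, 97, 73, 61, 91, 98, 87, 78, 82, 83, 79, 79, 75, 71, 70, 65, 61, 124, 148, 154, 164, 164]
332 [91, 91, 92, 95, 76, 50, 64, 72, 72, 73, 72, 72, 73, 72, 71, 72, 70, 67, 58, 126, 151, 150, 160, 165]
[ 0.79844994 -1.63227549 -1.62784222] [ 0.02621821 -0.25356204  0.03406038]
```

Request:
apply_moves(
  delta_pos=[
    [0,0,0.4],
    [0,0,0.4],
    [0,0,0.4],
    [0,0,0.4],
    [0,0,0.4],
    [0,0,0.2],
    [0,0,0.1],
    [0,0,0],
  ],
  twist=[0,0,0,0,0,0,0,0],
)

```text
t: 22.48
tool_pos: [0.4479, -0.2875, 0.1241]
orientation: [-2.143, -2.297, -0.0]
force: [1.5, 0.1, -1.3]
opening: 0.0102
gripper_force: 30.0
```

Request:
apply_moves(
  delta_pos=[
    [0,0,0.1],
    [0,0,0.1],
    [0,0,0],
  ],
  twist=[0,0,0],
)

```text
t: 22.85
tool_pos: [0.4479, -0.2875, 0.1221]
orientation: [2.143, 2.297, 0.0]
force: [1.7, 0.1, -1.6]
opening: 0.0097
gripper_force: 30.0
```

Request:
apply_moves(
  delta_pos=[
    [0,0,0.1],
    [0,0,0.1],
    [0,0,0],
  ],
  twist=[0,0,0],
)

```text
t: 23.22
tool_pos: [0.4479, -0.2875, 0.12]
orientation: [-2.143, -2.297, -0.0]
force: [1.1, -0.7, -1.1]
opening: 0.01
gripper_force: 30.0
```

Request:
apply_moves(
  delta_pos=[
    [0,0,0.1],
    [0,0,0],
  ],
  twist=[0,0],
)

```text
t: 23.48
tool_pos: [0.4479, -0.2876, 0.1192]
orientation: [2.143, 2.297, -0.0]
force: [1.3, 0.0, -1.0]
opening: 0.0099
gripper_force: 30.0
```

Request:
apply_moves(
  delta_pos=[
    [0,0,0.1],
    [0,0,0.1],
    [0,0,0],
  ],
  twist=[0,0,0],
)

```text
t: 23.85
tool_pos: [0.4482, -0.2877, 0.1191]
orientation: [2.142, 2.297, -0.0]
force: [-3.6, 4.9, 14.6]
opening: 0.0098
gripper_force: 30.0
```

Request:
apply_moves(
  delta_pos=[
    [0,0,0.1],
    [0,0,0],
  ],
  twist=[0,0],
)

```text
t: 24.1
tool_pos: [0.4486, -0.288, 0.119]
orientation: [2.141, 2.296, 0.0]
force: [-6.3, 5.4, 20.1]
opening: 0.0098
gripper_force: 30.0
```

Request:
apply_moves(
  delta_pos=[
    [0,0,-0.15],
    [0,0,0],
    [0,0,0],
    [0,0,0],
  ],
  twist=[0,0,0,0],
  gripper=2.2,
)

```text
t: 24.6
tool_pos: [0.4477, -0.2874, 0.1172]
orientation: [-2.142, -2.297, 0.0]
force: [0.7, -0.6, -0.5]
opening: 0.0218
gripper_force: 0.0
```

Request:
apply_moves(
  delta_pos=[
    [0,0,-0.5],
    [0,0,-1.5],
    [0,0,-3],
    [0,0,-3],
    [0,0,-3],
    [4,0,-3],
    [5,0,0],
    [5,0,0],
  ],
  twist=[0,0,0,0,0,0,0,0],
)

```text
t: 25.6
tool_pos: [0.4384, -0.1469, 0.2597]
orientation: [2.142, 2.294, 0.002]
force: [0.2, 0.1, 0.3]
opening: 0.0221
gripper_force: 0.0
```

Request:
apply_moves(
  delta_pos=[
    [5,0,0],
    [4,0,0],
    [2,0,0],
    [0,0,0],
  ],
  twist=[0,0,0,0],
)

```text
t: 26.1
tool_pos: [0.4307, -0.0371, 0.2589]
orientation: [2.139, 2.299, 0.002]
force: [-0.2, 0.1, -0.1]
opening: 0.0221
gripper_force: 0.0
```

Run:
```python
from meas import *
s=cam('side');st=robot.read_state();print(st['tool_pos'],st['force'])
S=np.array([.448,-.2875,.018]);yaw=.07;ex=np.array([np.cos(yaw),np.sin(yaw),0]);ey=np.array([-ex[1],ex[0],0])
for nm,x,y,z in(('tabend nearL',-.005,-.02,.11),('tabend nearR',.005,-.02,.11),('tabend farL',-.005,.02,.11),('farR',.005,.02,.11),('shoulder nearL',-.005,-.03,.09),('shoulder nearR',.005,-.03,.09)):print(nm,proj(s,S+ex*x+ey*y+[0,0,z]).round(1))
h=cv2.cvtColor(s['frame'],cv2.COLOR_RGB2HSV)
for r in range(284,332,3):print(r,h[r,262:292,2].tolist())
```

```text
[ 0.430758   -0.03797992  0.25871191] [ 0.01550268 -0.07333036 -0.36450055]
tabend nearL [275.1 307.8]
tabend nearR [279.9 306.7]
tabend farL [270.3 292.5]
farR [275.  291.5]
shoulder nearL [276.6 317.8]
shoulder nearR [281.4 316.7]
284 [43, 44, 44, 42, 42, 44, 43, 42, 42, 44, 43, 45, 43, 44, 43, 44, 46, 45, 44, 46, 45, 45, 44, 45, 46, 46, 46, 47, 47, 48]
287 [42, 44, 44, 43, 44, 42, 43, 44, 44, 44, 42, 43, 43, 43, 44, 44, 44, 45, 44, 46, 45, 45, 44, 45, 47, 47, 47, 46, 48, 48]
290 [43, 44, 45, 43, 44, 43, 44, 44, 42, 42, 40, 38, 37, 39, 42, 45, 44, 44, 45, 45, 47, 45, 46, 46, 45, 47, 47, 47, 47, 49]
293 [45, 45, 43, 43, 44, 44, 42, 38, 80, 150, 178, 179, 182, 145, 71, 35, 42, 45, 46, 45, 46, 45, 46, 45, 45, 46, 47, 47, 49, 47]
296 [45, 43, 44, 44, 42, 43, 41, 54, 73, 108, 158, 174, 170, 175, 142, 70, 37, 43, 45, 45, 45, 46, 46, 46, 47, 46, 46, 49, 48, 49]
299 [45, 44, 43, 43, 43, 43, 43, 44, 65, 69, 112, 160, 173, 170, 175, 153, 93, 43, 40, 37, 37, 37, 35, 38, 39, 42, 45, 48, 48, 47]
302 [45, 45, 42, 46, 53, 53, 53, 54, 70, 75, 67, 121, 165, 172, 170, 174, 152, 88, 35, 40, 39, 36, 3
[... 582 characters left out ...]
166, 162]
317 [93, 94, 94, 100, 79, 50, 51, 53, 51, 69, 78, 75, 79, 74, 109, 149, 159, 150, 147, 149, 154, 152, 151, 160, 170, 169, 162, 157, 155, 161]
320 [93, 93, 93, 96, 95, 69, 48, 53, 51, 64, 75, 76, 79, 78, 83, 128, 145, 142, 139, 149, 161, 161, 155, 153, 163, 173, 169, 161, 157, 165]
323 [86, 92, 94, 94, 98, 94, 75, 78, 90, 88, 79, 74, 78, 78, 85, 128, 146, 142, 143, 143, 108, 59, 59, 96, 141, 166, 174, 169, 165, 124]
326 [130, 89, 91, 93, 94, 96, 95, 95, 98, 101, 82, 69, 72, 66, 67, 125, 150, 147, 149, 137, 90, 49, 62, 72, 105, 144, 166, 174, 170, 166]
329 [87, 92, 94, 92, 93, 94, 95, 94, 95, 101, 73, 59, 89, 99, 98, 101, 103, 101, 97, 97, 95, 89, 84, 76, 78, 133, 158, 165, 173, 168]
```

```bash
python3 -c "
from plant import robot
print(robot.close_job())"
```

```text
the job is handed in; nothing more can be done
None
```

The panel was leaned on the rest and released, then picked up again and slid tab up into the grooved posts; contact force and the final side view (good to about 1.5 mm) put its foot home on the base board, and I handed the job in at about 26 s.

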